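Close the egg cooker, refit its knob and hold it in

ROBOT

A 6-joint arm with a two-finger parallel gripper is mounted at the origin on the work surface. World frame = base frame: x ahead of the robot, y to its left, z up, the work surface at z = 0. Lengths are in mm, angles in rad, forces in N, time in s.
With the tool pointing down it reaches from about 275 to 825 mm from the base axis. Payload 4.9 kg.
Tool frame: the origin (TCP) lies at the very end of the fingers, on their centre line; the grasp point (between the pads) lies grip_point_offset behind it (grip_point_offset is the distance from the TCP to the grasp point, in mm); z points along the fingers, y is the line along which they close (so a half turn about z gives the same grasp; the last joint's range is limited). The gripper opens to 85 mm and grips with 20 to 120 N. Pads are 22 mm wide; open, the fingers measure 114 mm over their backs; the gripper's body (76 mm by 85 mm) begins 54 mm behind the grasp point. The pads swing forward as they close: fully open they stand 13 mm farther back than shut.
Start: joints at [-1.427, 0.326, -0.193, 1.052, 0, 1.437], TCP at [150.844, -528.928, 231.281] pointing down, gripper open.
Joint ranges: [-2.65, 2.65], [-0.97, 1.79], [-1.3, 1.35], [-1.93, 2.1], [-1.47, 1.37], [-3.14, 3.14]. Speed limits (rad/s): [2.57, 2.57, 3.14, 3.14, 3.14, 3.14].

INTERFACE

Orientations are given as a unit quaternion [w, x, y, z].
In Python, from rig import observe, capture, calibration, sign_off, cut_out, grip_point_offset gives the robot as it stands. The module is installed in compiled form; this text tells all that it offers.
- The arm moves only by the shell command python3 -m inch 'ROWS'. ROWS is JSON, one flat list of numbers, 7 for each row, row after row: the opening in per cent of the stroke, from 0 (shut) to 100 (fully open), then the shift along the tool's x, y, z in mm, then the turn, a rotation vector about the tool's x, y, z in rad. In form: [claw, dx, dy, dz, wx, wy, wz, claw, dx, dy, dz, wx, wy, wz, ...]. A call has 1 to 12 rows; each row shifts and turns the commanded pose from where the row before left it, along the tool's axes as they then stand; what a row does not reach is not made up. A row lasts 1/8 s, in which the tool goes at most 62.5 mm and 10.7 degrees, less where a joint would pass 70% of its speed; a pose out of reach is approached as far as the arm can. A call is refused whole if a number of a shift passes 62.5 or a number of a turn 0.188, either way. A call with a gripper value outside its range is refused whole. The fingers move at their own pace and stop on an object; the grip force is fixed at half the most. Time passes only in rows, so rows that do not move let the fingers close. It gives the time, the measured TCP pose, the force, the opening and the grip force at its end, in the units of the state.
- observe(): the state, without advancing time (a new reading comes with each control period).
- capture(name): name is "side" or "top" or "wrist"; returns the picture (400x640x3 uint8, blue, green, red); there is no depth.
- calibration(name): a dict with "camera_matrix" (3x3 intrinsics, pixels), "R" (3x3) and "t" (3): a world point X has camera coordinates R X + t. Camera axes: x right, y down, z forward; pixel columns grow to the right and rows downward; lengths in mm; the calibration is good to about 2 mm. The wrist camera is an equidistant fisheye: a pixel r from the principal point sees the ray r / f radians off the axis. A picture is of the moment at which its call begins: read the wrist's pose just before it. calibration takes no time and is no camera call; for the wrist camera it gives the pose at the moment of the call.
- sign_off(): hands the job in; it is judged then, once.
Trained networks look in the newest picture that a camera, given by its name, has taken for a name from the list of things; names that differ only in an ending like _2 or _b are one class to them, and where a whole thing is asked for, a point or a joint stands for the part that bears it (a point fixed in the world has none). Each returns a list of dicts, best first, with "score" (0 to 1); they miss things now and then, are a little off and sometimes report something else, mostly with a low value. They report only what shows in the picture. A call takes as long as a camera call. They do not tell look-alikes from the thing itself.
- cut_out(camera, label): "mask" (400x640 bool, what is visible of it) and "rect" ([left, top, width, height] in pixels, round what is visible of it).
The state is a dict: "time_s": time; "joint_positions": joint angles; "qvel": joint speeds; "joint_efforts": joint torques, N m; "tool_pos": TCP position; "tcp_rot": TCP orientation; "wrist_force": force on the tool from outside, world axes, zero at the start; "wrist_torque": the same for the moment, N m; "gripper_width": finger opening in mm; "grasp_force": force on a finger pad.
Only numpy, scipy, OpenCV 4.12 (cv2) and the standard library are available. Lean on these libraries where they do the work, as an engineer would, in place of code of your own. Each camera call takes 0.05 s, during which the arm holds its last target. There are 200 camera calls.

TASK

Close up the loaded egg cooker: set its loose lid gently onto the bowl, without dropping it, so that it sits level and fully down, and let go of it. Then take the loose control knob, turn it so that its D-shaped bore matches the D-shaped spindle on the cooker's control pod, push it fully home and press knob and spindle right down against the spring; finish while still gripping the knob and holding it pressed down. Leave the milk jug, the egg timer and the crispbread basket where they stand.

Things in the scene. Friction and masses are not known exactly. Their poses are not given: they have to be found in the camera images.
- cooker: White egg cooker, fixed. Origin: on the table under the centre of its round bowl, z up. Bowl 149 mm outer, 135 mm inner diameter, rim 85 mm above the table; four eggs inside, tops at 72 mm. Control pod: 96 x 96 mm box, top 55 mm above the table, centred 150 mm along the cooker's -x from the bowl's centre, joined by a lower bridge.
- bowl_rim (a point): Centre of the bowl's mouth, level with the rim, 85 mm above the table; axes as the cooker's.
- lid: Loose round lid, 0.2 to 0.3 kg, upright on the table. Origin: centre of its underside, z up. Plug 128 mm diameter, z 0 to 10 mm, tapering to 116 at the bottom; flange 152 mm, z 10 to 14, rising as a shallow aluminium cone to 22; black round handle 26 mm diameter, z 22 to 55. Seated: plug in the bowl, flange on the rim, origin 10 mm below bowl_rim.
- knob: Loose knob, 30 to 55 g, upright on the table, bore down. Origin: centre of underside, z up. Black skirt 44 mm diameter, z 0 to 20 mm; grey grip bar along x, 42 mm long, 14 thick (y), z 20 to 46. Bore 16 mm deep, D-shaped: radius 11.2 mm, flat at x = +5 mm. A red line on the bar's top and end marks the +x side, where the flat is.
- spindle_top (a point): Top centre of the steel D spindle standing on the pod, 82 mm above the table unpressed, 24 mm above its black collar (48 mm diameter). z up. Radius 10 mm, flat at x = +4 mm: the knob's +x must point along this x. Top 2.5 mm taper in by 1.2 mm. A red line on the collar marks the +x side. It cannot turn; its angle varies. Knob fully home: knob origin 16 mm below this point.
- spindle (a joint): How far the spindle is pressed down, m: 0 released, 0.005 bottom stop. Spring: about 3.2 N before it starts to move, about 7.2 N at the stop; it springs back when let go.
- jug: White ceramic milk jug, 94 mm in diameter, 125 mm tall, handle reaching 75 mm from the axis on +y; origin at the centre of its foot. Not to be disturbed.
- timer: Aluminium egg timer, round, 64 mm in diameter, 64 mm tall; origin at the centre of its foot. Not to be disturbed.
- basket: Crispbread basket of rigid yellow and cream plastic weave, 120 (x) x 210 (y) mm, walls 70 mm, crispbread to about 85 mm; origin at the centre of its underside. Not to be disturbed.
Not all that is in view belongs to the job. What is shaped like the lid but pink is not meant.

How it is judged:
By the outcome, as a careful person would: the job done as asked, in the order asked, and still so for the second after the job is handed in, while the arm keeps its last pose, push and grip.
It also fails if it takes over 46 s, if anything falls off the work surface, if the arm or the gripper's body presses on something with over 40 N, if the wrist force passes 120 N, or if a joint passes its speed limit or range.

## Working session

There is one attempt and no reset: what is moved stays moved. The work goes in short steps, Python scripts to look and compute and a shell command to move; the robot and the scene stay as the last step left them, time stands still between calls to the robot, and variables do not carry over. Pictures are saved under pics/ and viewed, at most 13 in all, crops included, and the job is handed in when it is done.

```bash
mkdir -p pics
cat > h.py <<'E'
import numpy as np, cv2
from rig import *
from scipy.spatial.transform import Rotation as Ro
def cal(n):
    c=calibration(n); return np.array(c["camera_matrix"]),np.array(c["R"]),np.array(c["t"])
def ray(c,u,v,fish=False):
    K,R,t=c; x=(u-K[0,2])/K[0,0]; y=(v-K[1,2])/K[1,1]
    if fish:
        r=np.hypot(x,y); d=np.array([x/r*np.sin(r),y/r*np.sin(r),np.cos(r)]) if r>1e-9 else np.array([0,0,1.])
    else: d=np.array([x,y,1.])
    return -R.T@t, R.T@(d/np.linalg.norm(d))
def onz(c,u,v,z,fish=False):
    o,d=ray(c,u,v,fish); return o+d*(z-o[2])/d[2]
def proj(c,X,fish=False):
    K,R,t=c; p=np.atleast_2d(X)@R.T+t
    if fish:
        rr=np.hypot(p[:,0],p[:,1]); th=np.arctan2(rr,p[:,2]); q=p[:,:2]*(th/np.maximum(rr,1e-9))[:,None]
    else: q=p[:,:2]/p[:,2:]
    return q*[K[0,0],K[1,1]]+[K[0,2],K[1,2]]
E
python3 - <<'E'
from h import *
s=observe(); print(s["time_s"],s["tool_pos"],s["tcp_rot"],s["gripper_width"],grip_point_offset)
ims=[]
for n in ["side","top","wrist"]:
    im=capture(n); cv2.imwrite(f"pics/{n}0.png",im)
    print(n,cal(n)[0][0],-cal(n)[1].T@cal(n)[2],cal(n)[1][2])
    for l in ["lid","knob","cooker","spindle_top","jug","timer","basket"]:
        print(n,l,[(round(r["score"],2),list(r["rect"])) for r in cut_out(n,l)])
E
```

```text
0.0 [ 150.74468164 -528.31357359  230.48049995] [-8.97876516e-04  9.90369369e-01  1.38447488e-01 -1.35690249e-05] 85.02726281859665 18.700000000000003
side [416.52727367   0.         327.1529479 ] [295.80724245 613.02170804 825.29161002] [ 0.23552412 -0.64144519 -0.73012085]
side lid [(0.89, [348.7, 156.5, 51.3, 39.9]), (0.85, [402.9, 119.4, 46.3, 32.4]), (0.66, [432.4, 155.3, 34.9, 39.6])]
side knob [(0.9, [289.8, 324.5, 21.6, 27.8])]
side cooker [(0.9, [267.6, 167.7, 107.8, 82.8])]
side spindle_top []
side jug [(0.7, [139.9, 307.5, 74.5, 65.7])]
side timer [(0.76, [318.3, 110.1, 24.1, 31.1])]
side basket [(0.57, [185.0, 153.8, 87.6, 79.5])]
top [516.90332231   0.         320.46190063] [ 219.28017737  -15.4349738  1413.8744782 ] [ 0.22883463 -0.0120164  -0.97339114]
top lid [(0.77, [368.7, 190.6, 55.7, 55.3]), (0.71, [452.6, 218.9, 58.1, 57.2])]
top knob [(0.47, [200.1, 222.7, 17.0, 16.5])]
top cooker [(0.68, [293.3, 139.4, 50.8, 103.3])]
top spindle_top [(0.46, [313.5, 219.2, 5.9, 0.6])]
top jug [(0.66, [139.7, 134.2, 43.0, 50.4])]
top timer [(0.98, [426.9, 138.9, 25.6, 20.5])]
top basket [(0.86, [267.6, 80.5, 80.0, 57.8]), (0.42, [289.5, 140.5, 57.0, 102.0])]
wrist [309.70691629   0.         319.0823089 ] [ 222.37159251 -508.1265776   374.1421717 ] [-0.28051426 -0.08028882 -0.95648599]
wrist lid [(0.87, [122.7, 5.4, 104.5, 116.2]), (0.61, [248.9, 0.4, 123.6, 41.2])]
wrist knob []
wrist cooker []
wrist spindle_top []
wrist jug []
wrist timer []
wrist basket []
```

Run:
```python
import cv2
a=cv2.imread("pics/top0.png")[70:290,110:550]; cv2.imwrite("pics/topc.png",cv2.resize(a,None,fx=1.8,fy=1.8,interpolation=2))
```

```text
(no output)
```

View pics/topc.png

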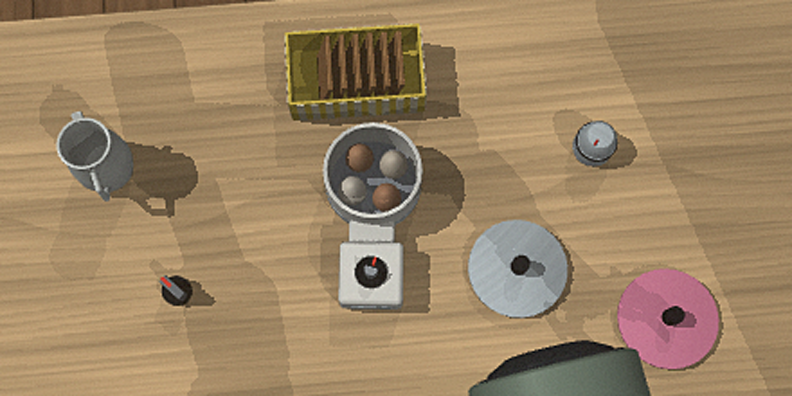

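View pics/side0.png

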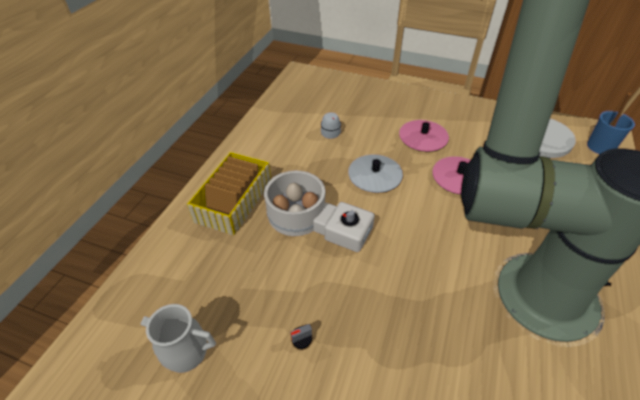

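The top view shows the silver lid at about (398,219), the pink decoy at (481,247), the bowl at about (317,165), the pod and spindle at (316,221), and the knob at (208,232). The red marks show on both the spindle collar and the knob. In the side view the silver lid is at (375,173) and the knob at (302,338).

```bash
cat >> h.py <<'E'
from scipy.optimize import least_squares
def circ(P,r):
    P=np.asarray(P)[:,:2]
    f=lambda q:np.hypot(P[:,0]-q[0],P[:,1]-q[1])-(r if r else q[2])
    s=least_squares(f,list(P.mean(0))+([] if r else [50]),loss="soft_l1",f_scale=1.5); return s.x,np.sqrt(np.mean(s.fun**2))
def contour(m):
    c=max(cv2.findContours(np.asarray(m).astype(np.uint8),0,1)[0],key=cv2.contourArea); return c[:,0,:].astype(float)
def back(n,pts,z,c=None):
    c=c or cal(n); return np.array([onz(c,u,v,z,n=="wrist") for u,v in pts])
E
python3 - <<'E'
from h import *
for n,i in (("top",None),("side",None)):
    im=capture(n)
    for r in cut_out(n,"lid"):
        x,y,w,h=map(int,r["rect"]); print(n,"lid",r["score"],im[y+h//4,x+w//2],circ(back(n,contour(r["mask"]),11),None))
    for r in cut_out(n,"cooker")[:1]:
        P=back(n,contour(r["mask"]),85); 
        x,y,w,h=r["rect"]; c=contour(r["mask"])
        if n=="top": P=P[c[:,1]<y+38]
        else: P=P[(c[:,0]<x+50)&(c[:,1]<y+30)]
        print(n,"bowl",circ(P,74.5),circ(P,None))
        cv2.imwrite(f"pics/m_{n}.png",np.uint8(r["mask"])*255)
    for r in cut_out(n,"knob")[:1]:
        M=cv2.moments(np.uint8(r["mask"])); print(n,"knob",back(n,[(M["m10"]/M["m00"],M["m01"]/M["m00"])],20))
    hsv=cv2.cvtColor(im,cv2.COLOR_BGR2HSV)
    red=((hsv[...,0]<8)|(hsv[...,0]>174))&(hsv[...,1]>170)&(hsv[...,2]>110)
    N,L,S,C=cv2.connectedComponentsWithStats(np.uint8(red))
    print([(S[k,4],C[k].round(1)) for k in range(1,N) if S[k,4]>2])
    for l,z in(("jug",60),("timer",32),("basket",40)):
        for r in cut_out(n,l)[:1]:
            x,y,w,h=r["rect"];print(n,l,back(n,[(x+w/2,y+h/2)],z).round())
c=cal("top");print("pod",onz(c,316,221,58)); d=cal("side"); print(onz(d,350,216,58))
E
```

```text
top lid 0.83 [136 115 190] (array([ 369.18512112, -454.99809987,   75.0259885 ]), np.float64(1.1349285527200417))
top lid 0.8 [156 155 146] (array([ 464.93375107, -238.2344806 ,   74.07846515]), np.float64(1.7118995033810631))
top bowl (array([614.74996134, -28.97414297]), np.float64(1.4626120774443638)) (array([615.39817308, -29.00692625,  73.92413712]), np.float64(1.435886867156291))
top knob [[472.66504053 284.89062728  20.        ]]
[(np.int32(4), array([440.5, 149. ])), (np.int32(7), array([317.4, 214.9])), (np.int32(10), array([202. , 226.3]))]
top jug [[667. 396.  60.]]
top timer [[ 648. -374.   32.]]
top basket [[789. -13.  40.]]
side lid 0.98 [135 108 182] (array([ 251.66559373, -315.63736744,   65.71758392]), np.float64(16.495752645816257))
side lid 0.67 [24 20 23] (array([ 463.00059181, -239.49095704,   75.0846758 ]), np.float64(1.4509438142606097))
side lid 0.64 [25 20 27] (array([ 368.33966336, -457.39964703,   74.30465331]), np.float64(1.4510119912574995))
side bowl (array([614.63874401, -28.04890214]), np.float64(0.9014867183148373)) (array([613.76932289, -27.48395073,  75.330132  ]), np.float64(0.8720914211587247))
side knob [[469.56969097 285.61148213  20.        ]]
[(np.int32(5), array([344.2, 214.6])), (np.int32(13), array([295.2, 331.6]))]
side jug [[678. 389.  60.]]
side timer [[ 649. -371.   32.]]
side basket [[786.   5.  40.]]
pod [466.61461944 -14.43746437  58.        ]
[469.94722576 -21.83218221  58.        ]
```

```bash
python3 -m inch '[100,20,-10,4,0,0,0,100,38,-19,8,0,0,0,100,38,-19,8,0,0,0,100,38,-19,8,0,0,0,100,38,-19,8,0,0,0,100,38,-19,8,0,0,0,100,38,-19,8,0,0,0,100,38,-19,8,0,0,0,100,38,-19,8,0,0,0,100,38,-19,8,0,0,0,100,18,-10,4,0,0,0,100,0,0,0,0,0,0]'
cat >> h.py <<'E'
def dtool(target,yaw=None):
    s=observe(); q=s["tcp_rot"]; R=Ro.from_quat([q[1],q[2],q[3],q[0]]).as_matrix()
    print("t",round(s["time_s"],2),"tcp",np.round(s["tool_pos"],1),"xaxis",R[:,0].round(3),"z",R[:,2].round(4),"w",round(s["gripper_width"],1),"F",np.round(s["wrist_force"],1),"g",round(s["grasp_force"],1))
    print("delta tool",(R.T@(np.array(target)-s["tool_pos"])).round(1))
    if yaw is not None:
        a=np.arctan2(R[1,0],R[0,0]); print("yaw",a.round(4),"turn wz",[-((yaw-a+np.pi*k+1.5*np.pi)%(2*np.pi)-1.5*np.pi+0*k) for k in (0,)])
E
python3 - <<'E'
from h import *
im=capture("wrist"); cv2.imwrite("pics/w1.png",im); c=cal("wrist")
for r in cut_out("wrist","lid"):
    m=r["mask"]; print(r["score"],np.median(im[m],0),circ(back("wrist",contour(m),11,c),None))
dtool([464,-239,27])
E
```

```text
time_s: 3.4
tool_pos: [464.3, -238.7, 150.8]
tcp_rot: [-0.001, 0.99, 0.14, -0.0]
wrist_force: [-0.2, -0.1, -0.0]
gripper_width: 85.2
grasp_force: 0.0
0.93 [141. 141. 137.] (array([ 462.82208807, -239.43423775,   75.92993536]), np.float64(0.5124646276738398))
0.72 [ 71.  57. 107.] (array([ 414.19262375, -459.60918035,   40.50834839]), np.float64(11.241590276405029))
0.63 [113.  90. 170.] (array([ 239.29894658, -314.29477946,   71.75793097]), np.float64(11.677836891174222))
t 3.5 tcp [ 463.6 -240.4  151.2] xaxis [ 0.961  0.275 -0.   ] z [-5.e-04  1.e-04 -1.e+00] w 85.4 F [-0.5 -0.3 -0.3] g 0.0
delta tool [  0.8  -1.2 124.2]
```

View pics/w1.png

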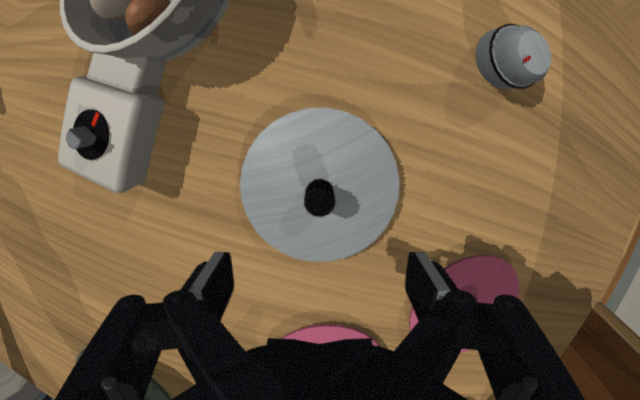

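The wrist view shows the silver lid's handle at (320,198) between the fingers, with the rim circle fitted to 0.5 mm RMS. The pod and its red mark at (96,118) are in view too. I'll descend and grip the handle.

```bash
python3 -m inch '[100,-1,0,20,0,0,0,100,0,0,35,0,0,0,100,0,0,35,0,0,0,100,0,0,20,0,0,0,100,0,0,9,0,0,0,100,0,0,4,0,0,0,25,0,0,0,0,0,0,10,0,0,0,0,0,0,0,0,0,0,0,0,0,0,0,0,0,0,0,0,0,0,0,0,0,0,0]'
python3 -c "
from h import *
dtool([463,-239.4,28])"
```

```text
time_s: 4.88
tool_pos: [463.3, -241.2, 29.0]
tcp_rot: [0.0, 0.99, 0.139, 0.0]
wrist_force: [-1.7, 1.0, 5.2]
gripper_width: 24.2
grasp_force: 58.7
t 4.88 tcp [ 463.3 -241.2   29. ] xaxis [0.962 0.274 0.001] z [ 8.e-04 -0.e+00 -1.e+00] w 24.2 F [-1.7  1.   5.2] g 58.7
delta tool [ 0.2 -1.8  1. ]
```

```bash
python3 -m inch '[0,0,0,-4,0,0,0,0,0,0,-16,0,0,0,0,0,0,-30,0,0,0,0,0,0,-35,0,0,0,0,0,0,-30,0,0,0,0,0,0,-15,0,0,0]'
python3 -m inch '[0,10,-8,0,0,0,0,0,22,-17,0,0,0,0,0,28,-22,0,0,0,0,0,28,-22,0,0,0,0,0,28,-22,0,0,0,0,0,28,-22,0,0,0,0,0,28,-22,0,0,0,0,0,20,-16,0,0,0,0,0,10,-9,0,0,0,0,0,2,-2,0,0,0,0,0,0,0,0,0,0,0]'
python3 - <<'E'
from h import *
cs=cal("wrist"); im=capture("wrist"); cv2.imwrite("pics/w2.png",im)
dtool([614.6,-28.5,158])
dtool([614.6,-28.5,158])
im=capture("side"); cv2.imwrite("pics/s2.png",im)
r=cut_out("side","lid")
for q in r: print(q["score"],np.median(im[q["mask"]],0),q["rect"])
r=[q for q in r if np.median(im[q["mask"]],0)[2]<165][0]
z=observe()["tool_pos"][2]
for zz in (135,140,145): print(zz,circ(back("side",contour(r["mask"]),zz),None))
im=capture("top"); cv2.imwrite("pics/t2.png",im)
r=cut_out("top","lid")
for q in r: print(q["score"],np.median(im[q["mask"]],0),q["rect"])
E
python3 - <<'E'
import cv2,numpy as np
a=cv2.imread("pics/w2.png");b=cv2.imread("pics/s2.png")[80:280,200:440]
b=cv2.resize(b,(480,400)); a=a[:, 100:]; a=a[:,:320] if 0 else a
a=cv2.resize(a,(320,237)); c=np.zeros((400,800,3),np.uint8); c[:,:480]=b; c[:237,480:]=a; cv2.imwrite("pics/c2.png",c)
E
```

```text
time_s: 5.62
tool_pos: [463.7, -241.9, 160.7]
tcp_rot: [0.001, 0.99, 0.138, 0.001]
wrist_force: [0.1, -0.2, -2.7]
gripper_width: 24.2
grasp_force: 59.0
time_s: 7.0
tool_pos: [614.1, -29.9, 157.8]
tcp_rot: [0.0, 0.99, 0.138, -0.001]
wrist_force: [0.4, -0.3, -2.3]
gripper_width: 24.3
grasp_force: 59.1
t 7.05 tcp [614.1 -30.2 158. ] xaxis [ 0.962  0.273 -0.001] z [-8.e-04 -2.e-04 -1.e+00] w 24.4 F [-0.1 -1.1 -1.6] g 59.1
delta tool [ 0.9 -1.5  0. ]
t 7.05 tcp [614.1 -30.2 158. ] xaxis [ 0.962  0.273 -0.001] z [-8.e-04 -2.e-04 -1.e+00] w 24.4 F [-0.1 -1.1 -1.6] g 59.1
delta tool [ 0.9 -1.5  0. ]
0.77 [136. 110. 184.] [430.9, 154.8, 55.9, 39.2]
0.61 [160. 157. 152.] [261.3, 153.9, 63.0, 47.7]
135 (array([616.0511378 , -34.84997552,  75.78645962]), np.float64(21.665992824843475))
140 (array([613.72800038, -30.15138492,  75.23297186]), np.float64(21.505201997579324))
145 (array([611.40482503, -25.45282784,  74.67948584]), np.float64(21.344415289536787))
0.61 [149. 124. 204.] [407.0, 271.8, 58.6, 58.2]
0.57 [126. 125. 119.] [335.2, 145.2, 14.6, 35.5]
```

View pics/c2.png

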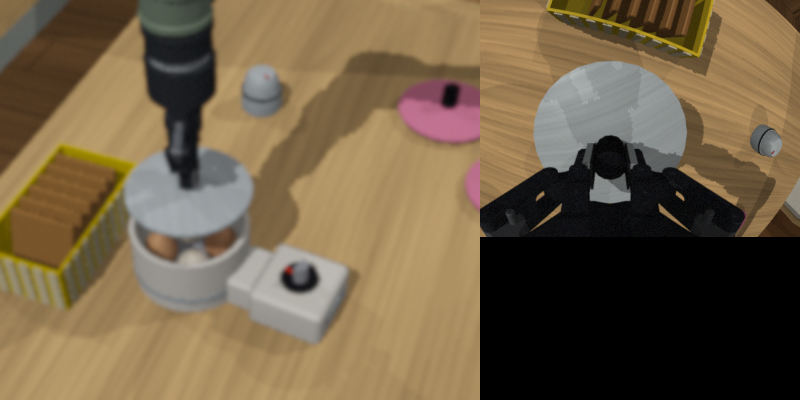

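The side view shows the lid held level over the bowl, with the eggs still visible under its near edge. I'll check where the lid centre sits relative to the bowl.

Run:
```python
from h import *
c=cal("wrist")
for r in cut_out("wrist","lid")[:1]:
    ct=contour(r["mask"])
    for z in (137,141,145):
        P=back("wrist",ct,z,c); P=P[(np.hypot(P[:,0]-614,P[:,1]+30)>70)]
        print(z,len(P),circ(P,None),circ(P,76))
c=cal("side"); r=[q for q in cut_out("side","lid") if abs(q["rect"][0]-261)<8][0]
P=back("side",contour(r["mask"]),141,c); print(np.hypot(*(P[:,:2]-[614,-29]).T).round()[::6])
```

```text
137 582 (array([613.62734455, -30.29007203,  78.26020779]), np.float64(1.4484445105814512)) (array([615.54609166, -29.64360232]), np.float64(2.354998447837592))
141 567 (array([615.28135509, -29.82493196,  76.43816029]), np.float64(0.8864815901582629)) (array([615.56760136, -29.73047644]), np.float64(0.9258654000860401))
145 552 (array([616.94078552, -29.34639173,  74.60962802]), np.float64(0.5355797428818809)) (array([615.77419796, -29.67393532]), np.float64(1.4047186364120452))
[77. 54. 32. 13.  7. 27. 51. 74. 79. 79. 79. 75. 75. 76. 77. 73. 72. 75.
 74. 76. 74. 75. 77. 75. 76. 75. 77. 78. 78. 78. 77.]
```

```bash
python3 -m inch '[0,0,-1.5,8,0,0,0,0,0,0,14,0,0,0,0,0,0,12,0,0,0,0,0,0,8,0,0,0,0,0,0,4,0,0,0,0,0,0,2,0,0,0]'; python3 -m inch '[0,0,0,2,0,0,0,0,0,0,1,0,0,0,0,0,0,1,0,0,0]'
```

```text
time_s: 8.1
tool_pos: [614.3, -28.2, 110.1]
tcp_rot: [-0.0, 0.99, 0.138, -0.0]
wrist_force: [-0.1, 0.6, -1.9]
gripper_width: 24.3
grasp_force: 59.1
time_s: 8.48
tool_pos: [614.6, -28.2, 106.6]
tcp_rot: [0.0, 0.99, 0.138, 0.0]
wrist_force: [0.4, -0.9, -1.2]
gripper_width: 24.3
grasp_force: 59.1
```

```bash
python3 -m inch '[0,0,0,1,0,0,0,0,0,0,1,0,0,0,0,0,0,0,0,0,0]'; python3 -m inch '[0,0,0,1,0,0,0,0,0,0,0,0,0,0]'
```

```text
time_s: 8.85
tool_pos: [614.6, -28.3, 104.4]
tcp_rot: [0.0, 0.99, 0.138, 0.0]
wrist_force: [1.1, -0.3, -1.4]
gripper_width: 24.4
grasp_force: 59.1
time_s: 9.1
tool_pos: [614.6, -28.3, 104.1]
tcp_rot: [0.0, 0.99, 0.138, 0.0]
wrist_force: [0.0, -1.3, 4.4]
gripper_width: 24.0
grasp_force: 59.7
```

```bash
python3 -m inch '[0,0,0,0.7,0,0,0,0,0,0,0,0,0,0]'; python3 -m inch '[35,0,0,0,0,0,0,45,0,0,0,0,0,0,60,0,0,0,0,0,0,90,0,0,0,0,0,0,100,0,0,0,0,0,0]'
```

```text
time_s: 9.35
tool_pos: [614.6, -28.3, 104.0]
tcp_rot: [0.0, 0.99, 0.138, 0.001]
wrist_force: [-3.8, -0.4, 9.7]
gripper_width: 24.4
grasp_force: 60.2
time_s: 9.98
tool_pos: [614.2, -28.1, 102.4]
tcp_rot: [-0.0, 0.99, 0.138, -0.0]
wrist_force: [-0.1, -0.3, 0.4]
gripper_width: 84.3
grasp_force: 0.0
```

```bash
python3 -m inch '[100,0,0,-10,0,0,0,100,0,0,-25,0,0,0,100,0,0,-35,0,0,0,100,0,0,-35,0,0,0,100,0,0,-12,0,0,0,100,0,0,0,0,0,0]'
python3 - <<'E'
from h import *
c=cal("wrist"); im=capture("wrist"); cv2.imwrite("pics/w3.png",im)
r=cut_out("wrist","lid")[0]
for z in (82,86,90): print(z,circ(back("wrist",contour(r["mask"]),z,c),None))
im2=capture("side"); cv2.imwrite("pics/s3.png",im2)
for r in cut_out("side","lid"):
  if r["rect"][0]<340:
    for z in (82,86,90): print("side",z,circ(back("side",contour(r["mask"]),z),None))
a=cv2.resize(im2[130:270,230:390],(450,394)); b=cv2.resize(im,(350,219)); o=np.zeros((394,800,3),np.uint8); o[:,:450]=a;o[:219,450:]=b; cv2.imwrite("pics/c3.png",o)
dtool([471,285,150])
E
```

```text
time_s: 10.72
tool_pos: [614.7, -28.2, 220.2]
tcp_rot: [0.0, 0.99, 0.138, 0.001]
wrist_force: [-0.5, -0.2, 0.5]
gripper_width: 85.4
grasp_force: 0.0
82 (array([ 430.93741335, -365.01581689,   57.4711154 ]), np.float64(13.186426708378857))
86 (array([ 434.5590696 , -359.92098756,   56.63482003]), np.float64(12.993750216552895))
90 (array([ 438.18193682, -354.82717119,   55.79981659]), np.float64(12.801076766188558))
side 82 (array([617.59930583, -32.91461427,  76.11205886]), np.float64(1.177021417417764))
side 86 (array([615.86759004, -29.43869773,  75.70249199]), np.float64(1.170684495640411))
side 90 (array([614.13587429, -25.96278038,  75.29292549]), np.float64(1.164347594563293))
t 10.93 tcp [613.3 -28.  217.9] xaxis [ 0.962  0.274 -0.003] z [-2.8e-03  5.0e-04 -1.0e+00] w 85.5 F [ 0.2 -0.   0.1] g 0.0
delta tool [ -50.9 -339.9   68.5]
```

View pics/c3.png

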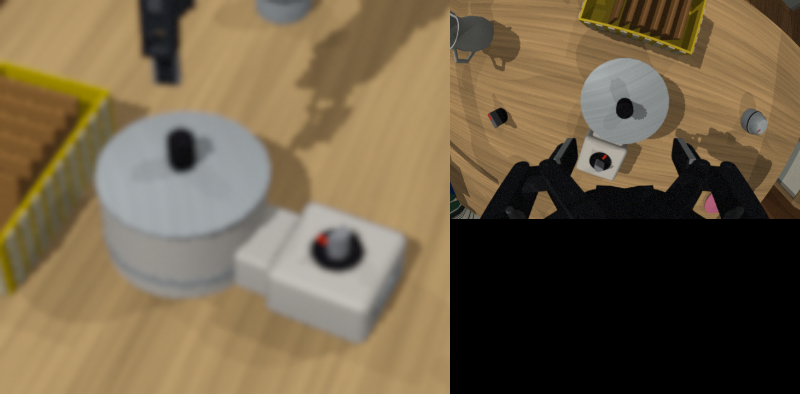

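The lid sits level on the bowl. In the wrist view the spindle and its red mark are at about (600,160) and the knob at (498,117). Next I'll measure the spindle from closer up.

```bash
python3 -m inch '[100,-10,-3,0,0,0,0,100,-24,-8,8,0,0,0,100,-30,-11,10,0,0,0,100,-30,-11,10,0,0,0,100,-26,-9,10,0,0,0,100,-14,-5,8,0,0,0,100,-4,-1,2,0,0,0,100,0,0,0,0,0,0]'
python3 - <<'E'
from h import *
c=cal("wrist"); dtool([467,-20,170]); im=capture("wrist"); cv2.imwrite("pics/w4.png",im)
for l in ("spindle_top","cooker"):
    for r in cut_out("wrist",l): print(l,r["score"],r["rect"])
hsv=cv2.cvtColor(im,cv2.COLOR_BGR2HSV)
red=((hsv[...,0]<8)|(hsv[...,0]>174))&(hsv[...,1]>150)&(hsv[...,2]>90)
N,L,S,C=cv2.connectedComponentsWithStats(np.uint8(red))
print([(S[k],C[k].round(1)) for k in range(1,N) if S[k,4]>5])
u,v=proj(c,[467,-20,70],True)[0].astype(int); print(u,v)
np.save("pics/c4.npy",np.array([*c[0].ravel(),*c[1].ravel(),*c[2]]))
x0,y0=u-80,v-60; cv2.imwrite("pics/w4c.png",cv2.resize(im[max(0,y0):y0+120,x0:x0+160],(800,600),interpolation=2)); print(x0,y0)
E
```

```text
time_s: 11.92
tool_pos: [468.4, -19.9, 171.6]
tcp_rot: [0.0, 0.99, 0.138, 0.0]
wrist_force: [-0.4, 0.1, -0.5]
gripper_width: 85.3
grasp_force: 0.0
t 11.93 tcp [468.4 -19.9 171.6] xaxis [0.962 0.274 0.   ] z [ 2.e-04 -0.e+00 -1.e+00] w 85.3 F [-0.4  0.1 -0.5] g 0.0
delta tool [-1.4 -0.3  1.6]
spindle_top 0.56 [302.0, 187.0, 26.6, 27.6]
cooker 0.72 [250.4, 89.9, 130.5, 160.4]
[(array([ 53, 104,   7,  15,  52], dtype=int32), array([ 56. , 111.1])), (array([319, 172,  13,  14,  90], dtype=int32), array([325.1, 178.5]))]
319 201
239 141
```

View pics/w4c.png

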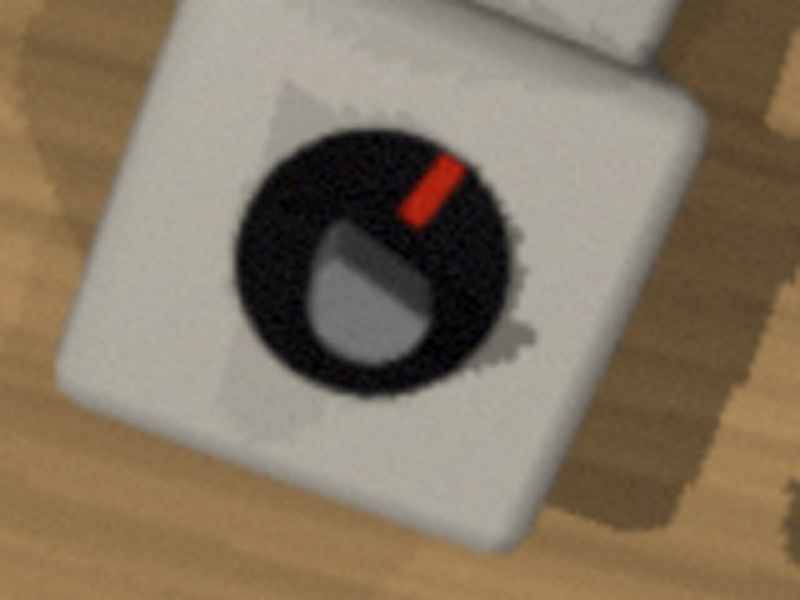

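The close-up shows the black collar centred at crop (375,262), which is pixel (314,193). The red mark runs from (415,215) to (452,165) and the spindle flat faces it.

Run:
```python
from h import *
q=np.load("pics/c4.npy"); c=(q[:9].reshape(3,3),q[9:18].reshape(3,3),q[18:])
im=cv2.imread("pics/w4.png"); x0,y0=239,141
sub=im[y0:y0+120,x0:x0+160]; k=8; big=cv2.resize(sub,None,fx=k,fy=k,interpolation=cv2.INTER_CUBIC).astype(int)
f=lambda p:np.array([((u+.5)/k-.5+x0,(v+.5)/k-.5+y0) for u,v in p])
red=(big[...,2]>110)&(big[...,2]-big[...,1]>60)
dark=(big.max(2)<75)|red
n,L,S,C=cv2.connectedComponentsWithStats(np.uint8(dark)); j=L[int(262/5*k),int(260/5*k)]
ct=contour(L==j); ct=cv2.convexHull(ct.astype(np.float32))[:,0]
P=back("wrist",f(ct),58,c); cc,e=circ(P,24); print("collar",cc,e,circ(P,None))
n,L,S,C=cv2.connectedComponentsWithStats(np.uint8(red)); j=1+np.argmax(S[1:,4])
v,u=np.nonzero(L==j); R=back("wrist",f(list(zip(u[::5],v[::5]))),58,c)[:,:2]
m=R.mean(0); d=np.linalg.svd(R-m)[2][0]; d*=np.sign(d@(m-cc)); a=np.arctan2(*(m-cc)[::-1])
print("red mean",m,"axis ang",np.degrees(np.arctan2(d[1],d[0])),"radial ang",np.degrees(a))
# model overlay check of spindle top
for s in ("axis","rad"):
  th=np.arctan2(d[1],d[0]) if s=="axis" else a
  p=np.radians(np.arange(0,360,4)); X=np.c_[np.minimum(10*np.cos(p),4),10*np.sin(p)]
  W=np.c_[X@np.array([[np.cos(th),np.sin(th)],[-np.sin(th),np.cos(th)]])+cc,np.full(len(p),81)]
  uv=proj(c,W,True); o=np.clip(big,0,255).astype(np.uint8).copy()
  cv2.polylines(o,[np.int32((uv-[x0,y0]+.5)*k)],True,(0,255,0),1); cv2.imwrite(f"pics/ov_{s}.png",o[200:720,240:760])
cv2.imwrite("pics/ov.png",cv2.resize(np.hstack([cv2.imread("pics/ov_axis.png"),cv2.imread("pics/ov_rad.png")]),(800,400)))
# knob from side & top red
```

```text
collar [468.8782746  -14.25915828] 0.13319126129773598 (array([468.88283439, -14.23122287,  23.90792683]), np.float64(0.09827442301856891))
red mean [484.51592647 -20.30886077] axis ang -20.54871759450702 radial ang -21.14984458806887
```

View pics/ov.png

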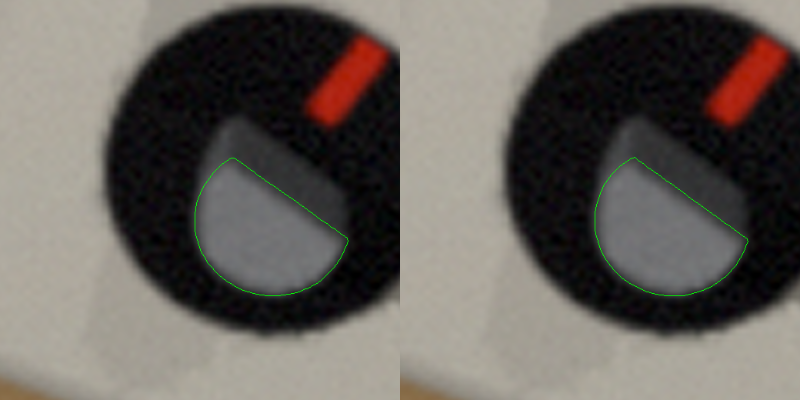

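Overlaying the model on the image matches the spindle closely: centre (468.9, -14.2), +x at -21°. Now on to the knob.

```bash
python3 -m inch '[100,5,-18,0,0,0,0,100,10,-34,2,0,0,0,100,13,-44,3,0,0,0,100,13,-44,3,0,0,0,100,13,-44,3,0,0,0,100,13,-44,3,0,0,0,100,10,-34,3,0,0,0,100,6,-20,2,0,0,0,100,3,-10,1,0,0,0,100,0,0,0,0,0,0]'
python3 - <<'E'
from h import *
c=cal("wrist"); dtool([471,285,150]); print(observe()["joint_positions"]); im=capture("wrist"); cv2.imwrite("pics/w5.png",im)
np.save("pics/c5.npy",np.array([*c[0].ravel(),*c[1].ravel(),*c[2]]))
r=cut_out("wrist","knob")[0]; print(r["score"],r["rect"]); np.save("pics/m5.npy",r["mask"])
x,y,w,h=map(int,r["rect"]); x0,y0=x+w//2-40,y+h//2-30; print(x0,y0)
cv2.imwrite("pics/w5c.png",cv2.resize(im[y0:y0+60,x0:x0+80],(640,480),interpolation=2))
big=cv2.resize(im[y0:y0+60,x0:x0+80],None,fx=8,fy=8,interpolation=2).astype(int)
red=(big[...,2]>100)&(big[...,2]-big[...,1]>60); v,u=np.nonzero(red)
f=lambda p:np.array([((a+.5)/8-.5+x0,(b+.5)/8-.5+y0) for a,b in p])
R=back("wrist",f(list(zip(u[::5],v[::5]))),46,c)[:,:2]; d=np.linalg.svd(R-R.mean(0))[2][0]; print("red",R.mean(0),np.degrees(np.arctan2(d[1],d[0])),len(u))
P=back("wrist",contour(r["mask"]),10,c); print(circ(P,22),circ(P,None))
E
```

```text
time_s: 13.32
tool_pos: [480.8, 250.4, 152.2]
tcp_rot: [-0.014, 0.986, 0.164, -0.003]
wrist_force: [0.5, -0.1, 0.3]
gripper_width: 85.5
grasp_force: 0.0
t 13.32 tcp [480.8 250.4 152.2] xaxis [ 0.946  0.323 -0.001] z [-0.0096  0.0264 -0.9996] w 85.5 F [ 0.5 -0.1  0.3] g 0.0
delta tool [  2.  -35.9   3.2]
[ 0.32800242  0.37636875 -0.3351542   0.85982094  0.02809175  3.14067398]
0.9 [262.9, 159.4, 48.0, 57.6]
246 157
red [480.82295145 291.95328655] -137.80543815481693 10722
(array([470.46347747, 283.73756524]), np.float64(3.183144173232076)) (array([470.48118667, 283.22734411,  23.63662797]), np.float64(2.4195116033112454))
```

View pics/w5c.png

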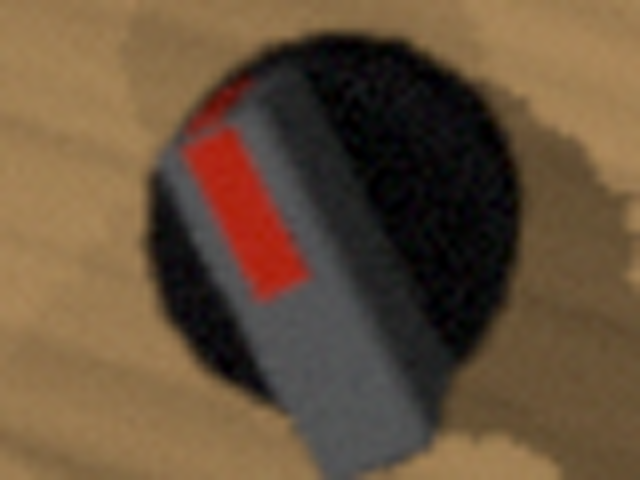

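The crop shows the knob with its bar running from upper left to lower right, and the red +x end at the upper left, about 42° in the world frame. Joint 6 is at its limit, so I'll take the grasp a half turn round. That also leaves room for the final yaw.

```bash
python3 -m inch '[100,0,0,0,0,0,-0.18,100,0,0,0,0,0,-0.186,100,0,0,0,0,0,-0.186,100,0,0,0,0,0,-0.186,100,0,0,0,0,0,-0.186,100,0,0,0,0,0,-0.186,100,0,0,0,0,0,-0.186,100,0,0,0,0,0,-0.186,100,0,0,0,0,0,-0.186,100,0,0,0,0,0,-0.186,100,0,0,0,0,0,-0.186,100,0,0,0,0,0,-0.186]'
python3 -m inch '[100,0,0,0,0,0,-0.186,100,0,0,0,0,0,-0.186,100,0,0,0,0,0,-0.186,100,0,0,0,0,0,-0.186,100,0,0,0,0,0,-0.186,100,0,0,0,0,0,-0.186,100,0,0,0,0,0,-0.18,100,0,0,0,0,0,0]'
python3 -c "
from h import *
dtool([470.5,283.7,130]);s=observe();print(s['joint_positions'],s['tcp_rot'])"
```

```text
time_s: 14.92
tool_pos: [480.5, 250.3, 152.5]
tcp_rot: [-0.008, 0.286, 0.958, 0.011]
wrist_force: [-0.4, -0.0, -0.3]
gripper_width: 85.4
grasp_force: 0.0
time_s: 15.92
tool_pos: [480.6, 250.4, 152.5]
tcp_rot: [0.0, -0.346, 0.938, 0.014]
wrist_force: [-0.5, -0.0, -0.1]
gripper_width: 85.3
grasp_force: 0.0
t 15.93 tcp [480.6 250.4 152.5] xaxis [-0.76 -0.65 -0.01] z [-0.0092  0.0267 -0.9996] w 85.3 F [-0.5 -0.  -0.1] g 0.0
delta tool [-13.7  31.2  23.4]
[ 0.32821997  0.37555666 -0.33564396  0.8597016   0.02820276 -0.37925145] [ 3.06832256e-04 -3.46369490e-01  9.37992184e-01  1.40976725e-02]
```

```bash
python3 -m inch '[100,-3,6,4,0.026,0.01,0,100,-5,12,8,0,0,0,100,-4,10,6,0,0,0,100,-2,3,3,0,0,0,100,0,0,0,0,0,0]'
cat > k.py <<'E'
from h import *
# fit knob pose (x,y,yaw) with z0 from wrist image by rendering bar top / skirt model edges
def grab(tag,guess):
    c=cal("wrist"); im=capture("wrist"); cv2.imwrite(f"pics/{tag}.png",im)
    np.save(f"pics/{tag}.npy",np.array([*c[0].ravel(),*c[1].ravel(),*c[2]])); return c,im
def fitbar(c,im,g,z0):
    uv=proj(c,[[g[0],g[1],z0+30]],True)[0]; x0,y0=int(uv[0])-50,max(0,int(uv[1])-50); k=6
    big=cv2.resize(im[y0:y0+100,x0:x0+100],None,fx=k,fy=k,interpolation=cv2.INTER_CUBIC).astype(int)
    f=lambda p:np.array([((a+.5)/k-.5+x0,(b+.5)/k-.5+y0) for a,b in p])
    red=(big[...,2]>130)&(big[...,2]-big[...,1]>70)
    n,L,S,C=cv2.connectedComponentsWithStats(np.uint8(red)); j=1+np.argmax(S[1:,4])
    box=cv2.minAreaRect(contour(L==j).astype(np.float32)); 
    v,u=np.nonzero(L==j); R=back("wrist",f(list(zip(u[::3],v[::3]))),z0+46,c)[:,:2]
    d=np.linalg.svd(R-R.mean(0))[2][0]; d*=np.sign(d@(R.mean(0)-g[:2])); t=(R-R.mean(0))@d
    print("red mean",R.mean(0).round(1),"ang",np.degrees(np.arctan2(d[1],d[0])).round(1),"len",np.ptp(t).round(1))
    return big,(x0,y0,k),R,d
E
python3 - <<'E'
from k import *
dtool([470.5,283.7,130])
c,im=grab("w6",None); big,(x0,y0,k),R,d=fitbar(c,im,[470.5,283.7],0)
r=cut_out("wrist","knob"); print([(q["score"],q["rect"]) for q in r])
dark=np.uint8(cv2.cvtColor(np.clip(big,0,255).astype(np.uint8),cv2.COLOR_BGR2HSV)[...,1]<400)
th=np.arctan2(d[1],d[0]); o=np.clip(big,0,255).astype(np.uint8)
for q,col in (((470.5,283.7),(0,255,0)),):
    p=np.radians(np.arange(0,360,5)); W=np.c_[q[0]+22*np.cos(p),q[1]+22*np.sin(p),0*p]
    B=np.array([[21,7],[21,-7],[-21,-7],[-21,7]])@np.array([[np.cos(th),np.sin(th)],[-np.sin(th),np.cos(th)]])+q
    for X in (W,W+[0,0,20],np.c_[B,[46]*4]): cv2.polylines(o,[np.int32((proj(c,X,True)-[x0,y0]+.5)*k)],True,col,1)
cv2.imwrite("pics/ov6.png",o)
E
```

```text
time_s: 16.55
tool_pos: [470.5, 284.1, 131.0]
tcp_rot: [-0.0, -0.348, 0.937, 0.0]
wrist_force: [-0.3, 0.7, -0.8]
gripper_width: 85.7
grasp_force: 0.0
t 16.55 tcp [470.5 284.1 131. ] xaxis [-0.758 -0.653  0.   ] z [-6.e-04  1.e-04 -1.e+00] w 85.7 F [-0.3  0.7 -0.8] g 0.0
delta tool [ 0.3 -0.3  1. ]
red mean [480.8 291.8] ang 44.2 len 19.1
[(0.59, [288.6, 169.0, 55.8, 62.4])]
```

View pics/ov6.png

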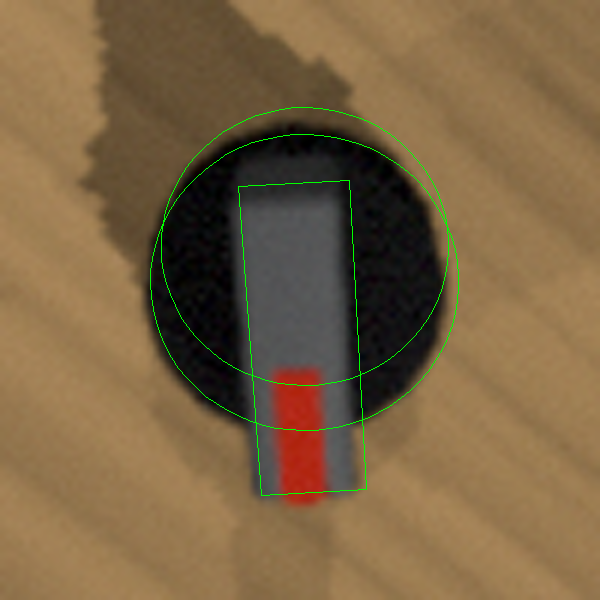

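Bar and red mark are clear: red end at crop (300,435), bar about 3° off the tool's x. The model puts the knob centre at about (472, 284). I'll align and grip.

```bash
python3 -m inch '[100,-0.9,-1.3,12,0,0,-0.05,100,0,0,30,0,0,0,100,0,0,30,0,0,0,100,0,0,20,0,0,0,100,0,0,10,0,0,0,100,0,0,5,0,0,0,100,0,0,0,0,0,0]'
python3 -c "
from h import *
dtool([472,283.7,23.5])"
```

```text
time_s: 17.52
tool_pos: [472.8, 283.5, 24.8]
tcp_rot: [0.0, -0.371, 0.929, 0.0]
wrist_force: [0.4, -1.0, -0.4]
gripper_width: 85.4
grasp_force: 0.0
t 17.52 tcp [472.8 283.5  24.8] xaxis [-0.725 -0.689 -0.001] z [ 5.e-04  7.e-04 -1.e+00] w 85.4 F [ 0.4 -1.  -0.4] g 0.0
delta tool [0.4 0.7 1.3]
```

```bash
python3 -m inch '[70,0,0,1,0,0,0,35,0,0,0,0,0,0,20,0,0,0,0,0,0,0,0,0,0,0,0,0,0,0,0,0,0,0,0,0,0,0,0,0,0,0,0,0,0,0,0,0,0]'; python3 -m inch '[0,0,0,-4,0,0,0,0,0,0,-16,0,0,0,0,0,0,-30,0,0,0,0,0,0,-35,0,0,0,0,0,0,-26,0,0,0,0,0,0,-10,0,0,0,0,0,0,0,0,0,0]'
python3 -c "
from h import *
dtool([468.9,-14.2,150],-0.363+np.pi)
c=cal('wrist');im=capture('wrist');cv2.imwrite('pics/w7.png',im)
print([(q['score'],q['rect']) for q in cut_out('wrist','knob')])
u,v=map(int,proj(c,[observe()['tool_pos']],True)[0]);print(u,v)
cv2.imwrite('pics/w7c.png',cv2.resize(im[max(0,v-70):v+70,u-90:u+90],(720,560),interpolation=2))
"
```

```text
time_s: 18.4
tool_pos: [472.7, 283.6, 23.8]
tcp_rot: [0.0, -0.371, 0.929, 0.0]
wrist_force: [-0.1, -0.1, 4.0]
gripper_width: 12.5
grasp_force: 58.8
time_s: 19.27
tool_pos: [472.7, 283.5, 145.1]
tcp_rot: [0.001, -0.371, 0.929, 0.0]
wrist_force: [1.4, -0.5, -1.3]
gripper_width: 12.6
grasp_force: 58.4
t 19.27 tcp [472.7 283.5 145.1] xaxis [-0.724 -0.689 -0.001] z [ 0.0011  0.001  -1.    ] w 12.6 F [ 1.4 -0.5 -1.3] g 58.4
delta tool [ 208.  -213.1   -5.2]
yaw -2.3809 turn wz [np.float64(1.1236437626603912)]
[(0.62, [277.1, 207.1, 81.5, 108.4])]
319 253
```

View pics/w7c.png

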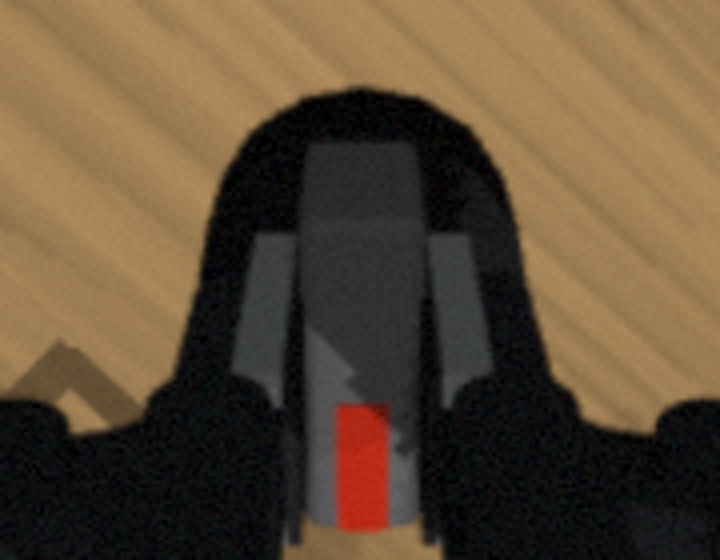

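The wrist crop shows the knob gripped square to the tool: bar end edges at crop y≈220 and y≈527, skirt edge at y≈90. I'll work out the in-hand offset along tool x.

Run:
```python
from h import *
c=cal('wrist'); s=observe(); T=np.array([472.7,283.5,145.1]); a=-2.381
xt=np.array([np.cos(a),np.sin(a)]); yt=np.array([np.sin(a),-np.cos(a)])
z0=145.1-23.8
f=lambda u,v,z:(lambda p:(round((p[:2]-T[:2])@xt,2),round((p[:2]-T[:2])@yt,2)))(onz(c,229+u/4-.5+.125,183+v/4-.5+.125,z,True))
print("bar +x end",f(360,220,z0+46),"bar red end",f(361,527,z0+46), "skirt far bottom",f(362,90,z0),"top",f(362,90,z0+20))
print("bar sides",f(302,225,z0+46),f(417,225,z0+46))
# expected px for knob centred at tool origin
for x in (-2,-1,0,1,2):
    W=lambda X,Z:proj(c,[[*(T[:2]+xt*X),Z]],True)[0]
    print(x,*[((W(x+X,z0+Z)-[229,183]+.5)*4).round() for X,Z in ((21,46),(-21,46),(22,0),(22,20),(21,20))])
```

```text
bar +x end (np.float64(22.29), np.float64(0.48)) bar red end (np.float64(-18.3), np.float64(0.6)) skirt far bottom (np.float64(21.84), np.float64(0.74)) top (np.float64(28.27), np.float64(0.71))
bar sides (np.float64(21.7), np.float64(-5.62)) (np.float64(21.71), np.float64(6.48))
-2 [356. 249.] [357. 557.] [357. 103.] [357. 153.] [357. 161.]
-1 [356. 240.] [357. 551.] [357.  96.] [357. 146.] [357. 153.]
0 [356. 232.] [357. 545.] [357.  89.] [357. 138.] [357. 146.]
1 [356. 223.] [356. 538.] [357.  83.] [357. 131.] [357. 138.]
2 [356. 214.] [356. 532.] [357.  76.] [357. 123.] [357. 131.]
```

```bash
python3 -m inch '[0,10,-10.3,0,0,0,0,0,24,-24.7,0,0,0,0,0,30,-31,0,0,0,0,0,30,-31,0,0,0,0,0,30,-31,0,0,0,0,0,30,-31,0,0,0,0,0,27,-27.8,0,0,0,0,0,18,-18.5,0,0,0,0,0,8.4,-8.3,0,0,0,0]'
python3 -m inch '[0,0,0,0,0,0,0.15,0,0,0,0,0,0,0.18,0,0,0,0,0,0,0.18,0,0,0,0,0,0,0.18,0,0,0,0,0,0,0.18,0,0,0,0,0,0,0.15,0,0,0,0,0,0,0.103,0,0,0,0,0,0,0]'
python3 - <<'E'
from h import *
dtool([469.7,-14.4,110],-0.364+np.pi); capture("top")
dtool([469.7,-14.4,110],-0.364+np.pi)
E
```

```text
time_s: 20.5
tool_pos: [468.5, -16.0, 143.7]
tcp_rot: [-0.001, -0.37, 0.929, 0.001]
wrist_force: [0.3, -0.2, 0.9]
gripper_width: 13.0
grasp_force: 58.5
time_s: 21.5
tool_pos: [468.9, -14.0, 143.9]
tcp_rot: [-0.001, 0.179, 0.984, 0.0]
wrist_force: [0.4, -0.2, -0.0]
gripper_width: 12.8
grasp_force: 58.4
t 21.5 tcp [468.9 -14.  143.9] xaxis [-0.936  0.353  0.001] z [-1.e-03  8.e-04 -1.e+00] w 12.8 F [ 0.4 -0.2 -0. ] g 58.4
delta tool [-0.9 -0.1 33.9]
yaw 2.7811 turn wz [np.float64(0.0034610173107676445)]
t 21.55 tcp [469. -14. 144.] xaxis [-0.936  0.352  0.001] z [-8.e-04  7.e-04 -1.e+00] w 12.7 F [0.4 0.3 0.1] g 58.4
delta tool [-0.8 -0.1 34. ]
yaw 2.7815 turn wz [np.float64(0.0039367083361785404)]
```

```bash
python3 -m inch '[0,-0.8,0,10,0,0,0,0,0,0,15,0,0,0,0,0,0,8,0,0,0,0,0,0,3,0,0,0,0,0,0,0,0,0,0]'; python3 -m inch '[0,0,0,1,0,0,0,0,0,0,1,0,0,0,0,0,0,1,0,0,0,0,0,0,0,0,0,0]'
```

```text
time_s: 22.18
tool_pos: [470.1, -14.6, 108.2]
tcp_rot: [-0.0, 0.18, 0.984, 0.0]
wrist_force: [0.5, 0.5, -0.7]
gripper_width: 13.1
grasp_force: 58.4
time_s: 22.68
tool_pos: [470.1, -14.6, 105.3]
tcp_rot: [-0.0, 0.18, 0.984, 0.0]
wrist_force: [1.0, 1.0, -0.1]
gripper_width: 12.6
grasp_force: 58.4
```

```bash
python3 -m inch '[0,0,0,1,0,0,0,0,0,0,1,0,0,0,0,0,0,0,0,0,0]'; python3 -m inch '[0,0,0,1,0,0,0,0,0,0,1,0,0,0,0,0,0,0,0,0,0]'
```

```text
time_s: 23.05
tool_pos: [469.9, -14.5, 103.2]
tcp_rot: [-0.0, 0.18, 0.984, 0.0]
wrist_force: [0.2, 1.0, -0.8]
gripper_width: 12.8
grasp_force: 58.4
time_s: 23.42
tool_pos: [469.9, -14.5, 101.2]
tcp_rot: [-0.0, 0.18, 0.984, 0.0]
wrist_force: [-1.1, 0.0, 0.3]
gripper_width: 12.5
grasp_force: 58.4
```

```bash
python3 -m inch '[0,0,0,2,0,0,0,0,0,0,2,0,0,0,0,0,0,2,0,0,0,0,0,0,2,0,0,0,0,0,0,0,0,0,0]'; python3 -m inch '[0,0,0,1.5,0,0,0,0,0,0,1,0,0,0,0,0,0,0,0,0,0]';  python3 -m inch '[0,0,0,1,0,0,0,0,0,0,1,0,0,0,0,0,0,0,0,0,0]'
```

```text
time_s: 24.05
tool_pos: [469.9, -14.5, 93.0]
tcp_rot: [-0.0, 0.18, 0.984, 0.0]
wrist_force: [-1.3, 0.9, -2.4]
gripper_width: 13.1
grasp_force: 58.4
time_s: 24.42
tool_pos: [469.9, -14.5, 90.7]
tcp_rot: [-0.0, 0.18, 0.984, 0.0]
wrist_force: [-2.2, 1.7, 0.2]
gripper_width: 12.7
grasp_force: 58.5
time_s: 24.8
tool_pos: [470.0, -14.5, 88.8]
tcp_rot: [-0.0, 0.18, 0.984, 0.0]
wrist_force: [-4.3, 1.4, 2.6]
gripper_width: 12.5
grasp_force: 58.8
```

```bash
python3 -m inch '[0,0.4,0,0,0,0,0,0,0.3,0,1,0,0,0,0,0,0,1,0,0,0,0,0,0,0,0,0,0]'; python3 -m inch '[0,0,0,1,0,0,0,0,0,0,1,0,0,0,0,0,0,0,0,0,0]'
```

```text
time_s: 25.3
tool_pos: [469.9, -14.5, 87.0]
tcp_rot: [0.0, 0.18, 0.984, 0.0]
wrist_force: [-2.1, -0.3, 4.0]
gripper_width: 13.2
grasp_force: 59.0
time_s: 25.68
tool_pos: [469.9, -14.5, 85.0]
tcp_rot: [0.0, 0.18, 0.984, 0.0]
wrist_force: [-3.9, 0.4, 5.9]
gripper_width: 12.5
grasp_force: 59.2
```

```bash
python3 -m inch '[0,0.4,0,1,0,0,0,0,0,0,0.5,0,0,0,0,0,0,0,0,0,0]'; python3 -m inch '[0,0,0,1,0,0,0,0,0,0,0,0,0,0]'; python3 -m inch '[0,0,0,0.7,0,0,0,0,0,0,0,0,0,0]'
```

```text
time_s: 26.05
tool_pos: [470.0, -14.5, 84.6]
tcp_rot: [0.001, 0.18, 0.984, 0.0]
wrist_force: [-5.9, 0.8, 15.6]
gripper_width: 13.3
grasp_force: 60.9
time_s: 26.3
tool_pos: [470.1, -14.5, 84.5]
tcp_rot: [0.001, 0.18, 0.984, 0.0]
wrist_force: [-8.1, 1.2, 25.7]
gripper_width: 12.8
grasp_force: 62.3
time_s: 26.55
tool_pos: [470.1, -14.5, 84.4]
tcp_rot: [0.001, 0.18, 0.984, -0.0]
wrist_force: [-9.8, 1.1, 31.6]
gripper_width: 13.0
grasp_force: 63.3
```

```bash
python3 -m inch '[0,0,0,-1,0,0,0,0,0,0,0,0,0,0,0,0,0,0,0,0,0]'
python3 - <<'E'
from h import *
dtool([469.7,-14.4,85],-0.364+np.pi)
im=capture("side"); t=capture("top")
for r in cut_out("side","lid"):
  if r["rect"][0]<340: print("lid",circ(back("side",contour(r["mask"]),86),None))
a=cv2.resize(im[120:260,240:400],(457,400)); b=cv2.resize(t[130:270,260:400],(343,400)); cv2.imwrite("pics/c9.png",np.hstack([a,b]))
E
```

```text
time_s: 26.92
tool_pos: [470.0, -14.5, 84.5]
tcp_rot: [0.001, 0.18, 0.984, 0.0]
wrist_force: [-6.7, 1.5, 22.2]
gripper_width: 12.8
grasp_force: 61.5
t 26.93 tcp [470.  -14.5  84.5] xaxis [-0.935  0.354 -0.002] z [ 2.3e-03 -4.0e-04 -1.0e+00] w 12.8 F [-6.7  1.5 22.2] g 61.5
delta tool [ 0.3 -0.  -0.5]
yaw 2.7792 turn wz [np.float64(0.0016537807445322628)]
lid (array([616.30995551, -29.33983717,  75.90344752]), np.float64(1.0827141922514336))
```

View pics/c9.png

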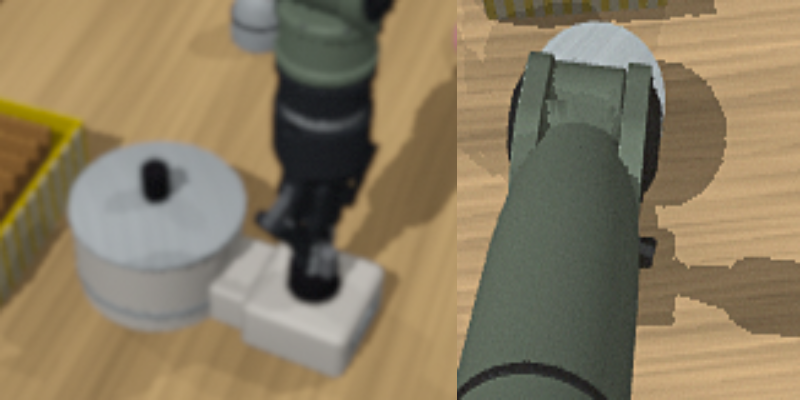

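The side view shows the lid level on the bowl and the knob down on the collar, still gripped. The push is steady at 22 N, with the spindle on its stop, so I'm handing in.

```bash
python3 -c "
from rig import *
print(sign_off())"
```

```text
the job is handed in; nothing more can be done
None
```

The job is handed in: the lid sits level and fully down on the bowl, released, and the knob is fully home on the spindle, still gripped and held against the bottom stop with about 22 N at 26.9 s; I didn't touch the jug, timer or basket.

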